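# Lay a hollow-section specimen on the magnetic plate and switch the hold on

### The job

Get the standing piece of square steel tube ready for a hardness test on its welded side: slide its foot up against the front of the magnetic plate, tip it over the nosing so that it lies on the plate with the weld line uppermost, and push it fully home, square against the rail at the back. Then turn the selector on the plate's control box from release (pointing left) to off (pointing straight to the back), leave it there for a good second so that the field dies away, and only then turn it fully on to hold (pointing right). Leave the loose things around the plate where they are.

Things in the scene. Friction and masses are not known exactly. Their poses are not given: they have to be found in the camera images.
- chuck: Fixed magnetic plate, bare steel with thin brass lines. Origin on the worktop; x to the back (away from the robot), y left, z up. Flat top at z = 28 mm, x -80 to +85, y -100 to +100. In front a 45 degree nosing falls from (x -80, z 28) to (x -102, z 6), ending in an upright 6 mm lip: the stop for the tube's foot. Grey control box on its right: 118 (x) x 98 (y), 62 high, centre x -30, y -162.
- chuck_lip (a point): Middle of the foot of the front lip, on the worktop: x = -102, y = 0, z = 0 mm in the plate's frame; axes as the plate.
- chuck_rail (a point): Middle of the front face of the back rail, at the height of the flat top: x +85, y 0, z 28 mm in the plate's frame; axes as the plate. The rail is 12 mm thick, as wide as the plate, its top 22 mm above the flat top.
- tube_center (a point): Centre (half-way up, on the axis) of a square steel tube, 80 x 80 mm outside, wall 3, 150 long, ends open, 0.7 to 1 kg, too wide to grasp across. z runs along it, up at the start. It stands upright 15 to 50 mm before the lip, turned up to 7 degrees against the plate. Its -x side faces the robot and bears the weld (dark 13 mm band, bright line); tipped over the nosing, that side ends up, x down.
- selector_grip (a point): Grip point of the selector: on its vertical turning axis, on top of the control box, centre of the upright grip bar, 50 mm long, 13 wide, reaching from 13 mm below to 11 mm above this point; under it a disc, 42 mm across. The point turns along: its x axis runs along the bar to the end with the white pointer line.
- selector (a joint): Angle of the selector in rad, growing clockwise seen from above: -0.70 release, pointer to the left; 0 off, pointer straight to the back (+x of the plate); +0.70 hold, pointer to the right; end stops at +-0.70. No clicks: friction of 0.1 N m, it stays where it is left.
- specimen_a4: Bystander: round steel specimen, 42 mm across, 16 mm high, standing left of the tube; origin at the centre of its underside.
- specimen_b2: Bystander: flat square specimen, 40 x 40 x 12 mm, lying right of the tube, in front of the control box; origin at the centre of its underside.
- cleaning_brush: Bystander: flat brush, 166 mm long, lying left of the plate; origin at the centre of its underside.
- cotton_tin: Bystander: round tin, 67 mm across, 40 mm high, left in front of the plate; origin at the centre of its underside.
- marker_white: Bystander: marker pen, 136 mm long, lying left in front; origin at the centre of its underside.
- tube: The same tube; origin at the centre of its foot. Pushed below 50 mm it slides (friction about 0.6), pushed high it tips. Leaning 45 degrees on the nosing it is about at balance; from 50 degrees it falls onto the plate by itself, its near end overhanging the flat top by some 35 mm, its upper side then 108 mm above the worktop.
Things that resemble listed ones, but are neither listed nor needed, are in the scene too. Of the things like the tube, leave any that is yellow; of the rest the smaller one is meant.

How it is judged:
On the way, in this order (a step that is already met when the one before it is completed fails the run):
1. the tube is being tipped: it leans over the nosing with its foot still down at the lip (angle between tube_center's own z axis and vertical between 0.35 and 0.9 rad and x of tube in the frame of chuck between -0.165 and -0.085 m and z of tube in the frame of chuck below 0.055 m), for 0.05 s.
2. the tube lies on the plate, weld line uppermost (angle between tube_center's own x axis and vertical above 2.95 rad and z of tube_center in the frame of chuck between 0.063 and 0.073 m and x of tube_center in the frame of chuck above -0.08 m), for 0.2 s.
3. the tube is home: square against the back rail (all of step 2 and x of tube_center in the frame of chuck between 0.005 and 0.02 m and y of tube_center in the frame of chuck between -0.058 and 0.058 m and angle between the z axis of tube_center and the x axis of chuck, either way round below 0.06 rad), for 0.2 s.
4. selector left at off for a second (at least 0.8 s within 9 degrees of off), the tube home (all of step 3 and value of joint selector between -0.16 and 0.16 rad), for 0.8 s.
5. selector turned on to hold (value of joint selector above 0.6 rad), for 0.2 s.
At the end, for the whole second after the job is handed in: The tube lies flat on the plate, weld side up, its end within 5 mm of the back rail, square to it within 3.4 degrees, fully on the plate across its width, at rest; the selector is within 0.1 rad of hold (all of step 3 and value of joint selector above 0.6 rad and velocity of joint selector below 0.05 rad/s and linear speed of tube below 0.01 m/s); the robot touches nothing.
It fails at once if the selector is past off towards hold while the tube does not lie home against the rail (value of joint selector above 0.25 rad and not (angle between tube_center's own x axis and vertical above 2.95 rad and z of tube_center in the frame of chuck between 0.063 and 0.073 m and x of tube_center in the frame of chuck between -0.08 and 0.02 m and x of tube_center in the frame of chuck above 0.005 m and y of tube_center in the frame of chuck between -0.058 and 0.058 m and angle between the z axis of tube_center and the x axis of chuck, either way round below 0.06 rad)).
It fails at once if one of the loose things around the plate is shifted by more than 30 mm (distance of any of specimen_a4, specimen_b2, cleaning_brush, cotton_tin, marker_white from where it was at the start of the episode above 0.03 m).
It also fails if it takes over 67 s, if anything falls off the work surface, if the arm or the gripper's body presses on something with over 40 N, if the wrist force passes 120 N, or if a joint passes its speed limit or range.

### The arm

A 7-joint arm with a two-finger parallel gripper is mounted at the origin on a cart in front of the work surface, level with it; the furniture and walls round the work are solid. World frame = base frame: x ahead of the robot, y to its left, z up, the work surface at z = 0. Lengths are in m, angles in rad, forces in N, time in s.
With the tool pointing down it reaches from about 0.35 to 0.9 m from the base axis. Payload 19.9 kg.
Tool frame: the origin (TCP) lies on the mounting face of the last link; the fingertips stand 173 mm ahead of it and the grasp point (between the pads) lies 155 mm ahead of it (arm.grasp_offset is the distance from the TCP to the grasp point, in m); z points along the fingers, y is the direction in which the jaws open and shut (so a half turn about z gives the same grasp; the last joint's range is limited). The gripper opens to 85 mm and grips with 20 to 120 N. Pads are 22 mm wide; open, the fingers measure 114 mm over their backs; the gripper's body (76 mm by 85 mm) begins 54 mm behind the grasp point. The pads swing forward as they close: fully open they stand 13 mm farther back than shut.
Start: joints at [-1.27, 0.417, -0.01, 1.614, 0.005, 1.111, -0.053], TCP at [0.21, 0.589, 0.405] pointing down, gripper open.
Joint ranges: [-2.81, 2.81], [-0.39, 2.02], [-1.27, 1.25], [0.06, 2.57], [-1.19, 4.33], [0.19, 2], [-2.82, 2.82]. Speed limits (rad/s): [1.89, 1.89, 2.39, 2.39, 3.01, 3.01, 3.01].

### API

Orientations are given as a unit quaternion [w, x, y, z].
In Python, from station import status, capture, camera_model, ticket, finder, arm gives the robot as it stands.
- The arm moves only by the tool jog_arm, never from a script. Its argument "rows" is a list of rows, each a list of 3 entries, a list of its own where there are three numbers: the shift along the tool's x, y, z in cm, then the turn about the tool's z in degrees, then the closure, from 0 (fully open) to 1 (shut). A call has exactly 5 rows; each row shifts and turns the commanded pose from where the row before left it, along the tool's axes as they then stand; what a row does not reach is not made up. A row lasts 1/8 s, in which the tool goes at most 62.5 mm and 10.7 degrees, less where a joint would pass 70% of its speed; a pose out of reach is approached as far as the arm can. A call with a gripper value outside its range is refused whole. The fingers move at their own pace and stop on an object; "force" is the grip in N (left out, the last holds). Time passes only in rows, so rows that do not move let the fingers close, or fill a call up. It gives the time, the measured TCP pose, the force and the opening at its end, in the units of the state.
- status.sense(): the state, without advancing time (a new reading comes with each control period).
- capture(name): name is "scene" or "top"; returns the picture (420x560x3 uint8, blue, green, red); there is no depth.
- camera_model(name): a dict with "K" (3x3 intrinsics, pixels), "world_from_camera" (4x4, takes a point from camera to world coordinates). Camera axes: x right, y down, z forward; pixel columns grow to the right and rows downward; lengths in m; the calibration is good to about 2 mm. A picture is of the moment at which its call begins. camera_model takes no time and is no camera call.
- ticket.close_job(): hands the job in, once; it reports no verdict.
Trained networks look in the newest picture that a camera, given by its name, has taken for a name from the list of things; names that differ only in an ending like _2 or _b are one class to them, and where a whole thing is asked for, a point or a joint stands for the part that bears it (a point fixed in the world has none). Each returns a list of dicts, best first, with "p" (0 to 1); they miss things now and then, are a little off and sometimes report something else, mostly with a low value. They report only what shows in the picture. A call takes as long as a camera call. They do not tell look-alikes from the thing itself.
- finder.recognise(camera, query): "rect" ([centre column, centre row, width, height] in pixels, round what is visible of it).
- finder.outline_of(camera, query): "mask" (420x560 bool, what is visible of it) and "rect" ([centre column, centre row, width, height] in pixels, round what is visible of it).
- finder.place_of(camera, query): "point" ([column, row] in pixels: a listed point, or the origin of a listed thing).
The state is a dict: "time_s": time; "q": joint angles; "joint_velocities": joint speeds; "effort": joint torques, N m; "tool_pos": TCP position; "ee_rot": TCP orientation; "wrist_force": force on the tool from outside, world axes, zero at the start; "moment": the same for the moment, N m; "grip_width": finger opening in m.
Only numpy, scipy, OpenCV 4.12 (cv2) and the standard library are available. Lean on these libraries where they do the work, as an engineer would, in place of code of your own. Each camera call takes 0.05 s, during which the arm holds its last target.

## Working session

There is one attempt and no reset: what is moved stays moved. The work goes in short steps, Python scripts to look and compute and a tool call to move; the robot and the scene stay as the last step left them, time stands still between calls to the robot, and variables do not carry over. Pictures are saved under pics/ and viewed, and the job is handed in when it is done.

Besides the shell and the picture viewer there is one more tool, called after ">>>" by a JSON object that holds its "method" and its "body", one argument or row to a line. jog_arm: Moves the arm, as the interface text tells. Its arguments: {"type":"object","properties":{"rows":{"type":"array","items":{"type":"array"}},"force":{"type":"number"}},"required":["rows"]}

```bash
ls; mkdir -p pics; python3 - <<'E'
from station import status,capture,camera_model
import cv2
for n in("scene","top"):
    im=capture(n);cv2.imwrite(f"pics/{n}0.png",im);m=camera_model(n);print(n,m["K"],m["world_from_camera"])
print(status.sense())
E
```

```text
pics
scene [[444.0395556    0.         274.5212316 ]
 [  0.         444.0395556  213.32134887]
 [  0.           0.           1.        ]] [[-0.94258881  0.30037225 -0.14595495  0.72653606]
 [ 0.33373412  0.83132354 -0.44443527  0.62922785]
 [-0.01216024 -0.46762986 -0.88384073  1.07868674]
 [ 0.          0.          0.          1.        ]]
top [[478.69727706   0.         285.36042412]
 [  0.         478.69727706 212.93326205]
 [  0.           0.           1.        ]] [[-0.02289003 -0.98001813  0.19758672  0.3580002 ]
 [-0.99951032  0.0182158  -0.02544201  0.14555675]
 [ 0.02133443 -0.19807233 -0.9799552   1.1557461 ]
 [ 0.          0.          0.          1.        ]]
{'time_s': 0.1, 'q': array([-1.26951606,  0.41791008, -0.01029915,  1.61411215,  0.00469698,
        1.11070029, -0.05297395]), 'joint_velocities': array([ 0.00117035, -0.00208818, -0.00136722, -0.00095138,  0.00011168,
        0.00091581, -0.00108205]), 'effort': array([ 7.99379868e-04, -8.65807915e+01,  6.80432785e-01, -4.35637486e+01,
        1.92286604e-02,  5.02651295e-03,  9.52064710e-06]), 'tool_pos': array([0.21002194, 0.58852661, 0.40412613]), 'ee_rot': array([-5.22209657e-05,  1.70537883e-01,  9.85350965e-01, -5.50615496e-04]), 'wrist_force': array([-0.18466125,  0.26165646, -0.6414422 ]), 'moment': array([ 0.00232801,  0.00734999, -0.0207269 ]), 'grip_width': 0.08524496268970817}
```

View pics/scene0.png

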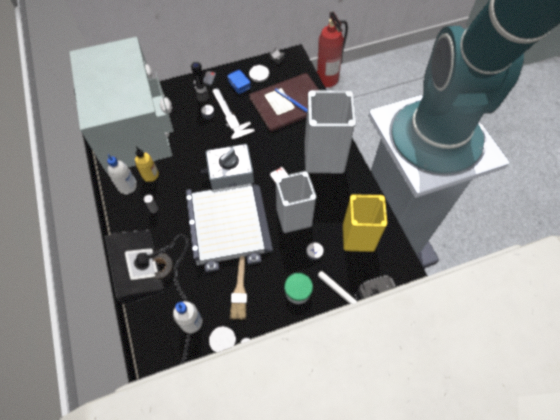

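View pics/top0.png

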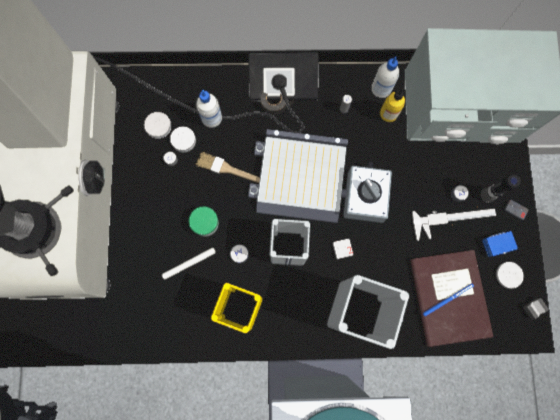

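Candidates for the tube (top view): grey tube (290,241), large grey tube (374,311) and yellow tube (237,308). The smaller non-yellow one, at (290,241) in front of the plate, is the one meant. I'll confirm it in an enlarged crop.

```bash
cat > h.py <<'E'
import numpy as np,cv2
from station import status,capture,camera_model,finder
def proj(n,P):
    m=camera_model(n);T=np.linalg.inv(m["world_from_camera"]);P=np.atleast_2d(P)
    c=P@T[:3,:3].T+T[:3,3];u=c@np.array(m["K"]).T;return u[:,:2]/u[:,2:]
def ray(n,uv,z):
    m=camera_model(n);W=np.array(m["world_from_camera"]);d=W[:3,:3]@np.linalg.solve(m["K"],[uv[0],uv[1],1.]);o=W[:3,3]
    return o+d*(z-o[2])/d[2]
E
python3 - <<'E'
from h import *
print(proj("top",[[.21,.589,.405],[0.21,.589,.23],[.5,0,0]]))
im=cv2.imread("pics/top0.png");c=im[120:280,230:410];cv2.imwrite("pics/crop_top.png",cv2.resize(c,(720,640),interpolation=cv2.INTER_CUBIC))
im=cv2.imread("pics/scene0.png");c=im[135:285,170:345];cv2.imwrite("pics/crop_scene.png",cv2.resize(c,(700,600),interpolation=cv2.INTER_CUBIC))
for cam in("top","scene"):
  for q in("tube","tube_center","selector_grip","chuck","chuck_lip","chuck_rail","specimen_a4","specimen_b2"):
    print(cam,q,[(np.round(r["point"],1),round(r["p"],2)) for r in finder.place_of(cam,q)])
E
```

```text
[[-28.54235631 420.76891661]
 [ 31.50928121 398.78894669]
 [333.70044919 248.74593925]]
top tube [(array([243.2, 311. ]), 0.86), (array([294.5, 215.8]), 0.74), (array([354.1, 309.9]), 0.58)]
top tube_center [(array([362.9, 308.9]), 0.81), (array([287. , 242.7]), 0.7), (array([234.8, 312.7]), 0.67)]
top selector_grip [(array([371.2, 189.8]), 0.55)]
top chuck [(array([301.3, 177.9]), 0.8), (array([343. , 251.1]), 0.54)]
top chuck_lip [(array([305.6, 139.1]), 0.66), (array([295.3, 215.3]), 0.56)]
top chuck_rail [(array([306.8, 138.7]), 0.56)]
top specimen_a4 [(array([238.9, 254. ]), 0.73)]
top specimen_b2 [(array([339.1, 248.1]), 0.73)]
scene tube [(array([359.2, 237.4]), 0.84), (array([293.5, 215.5]), 0.83), (array([322.2, 156.8]), 0.56)]
scene tube_center [(array([364.5, 223.3]), 0.93), (array([291., 202.]), 0.9), (array([324.6, 135. ]), 0.65)]
scene selector_grip [(array([229. , 158.4]), 0.47)]
scene chuck [(array([228.3, 219.8]), 0.79)]
scene chuck_lip [(array([263.5, 217.1]), 0.88)]
scene chuck_rail [(array([194.2, 222.8]), 0.82)]
scene specimen_a4 [(array([315.3, 250.7]), 0.49)]
scene specimen_b2 [(array([276.1, 171.1]), 0.52)]
```

View pics/crop_top.png

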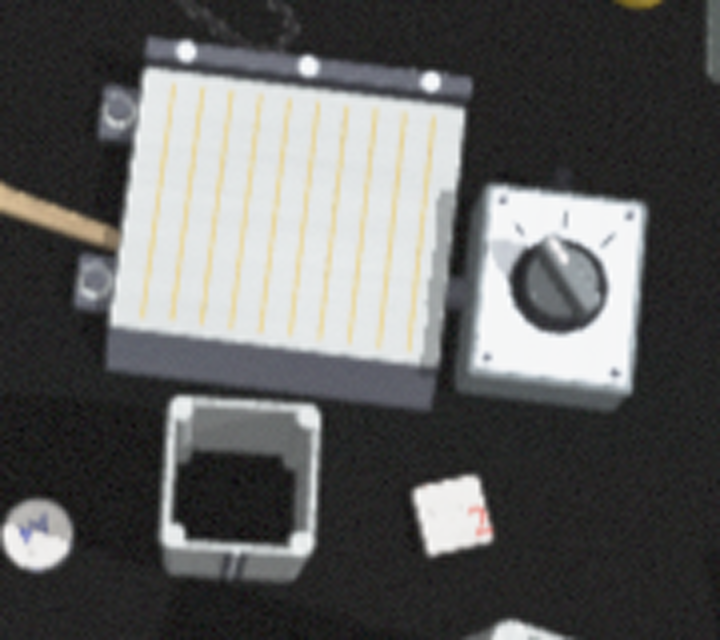

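View pics/crop_scene.png

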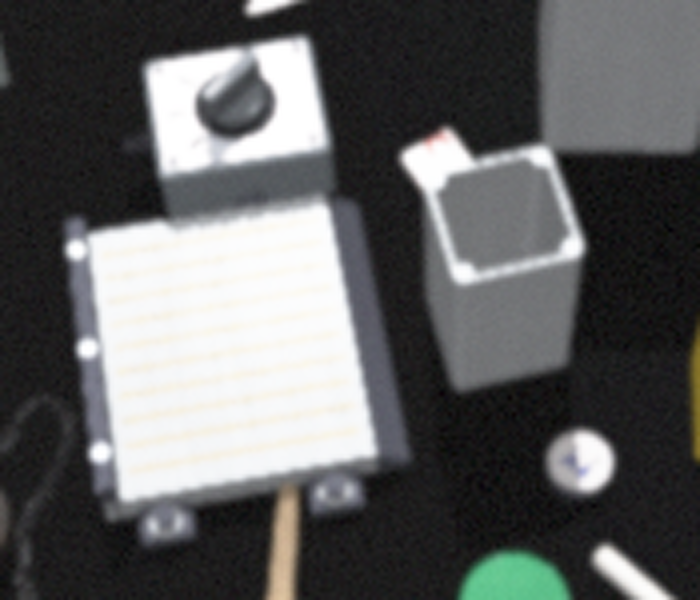

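Confirmed: the small grey tube stands in front of the plate, with its weld line towards the robot (crop 235,565, full picture about 289,261). Fitting poses now.

```bash
cat >> h.py <<'E'
from scipy.optimize import least_squares
def fit(obs,x0):
    # obs: (cam, local pts, px); pose x,y,yaw on worktop
    def res(p):
        c,s=np.cos(p[2]),np.sin(p[2]);r=[]
        for cam,L,px in obs:
            L=np.array(L,float)/1000;W=np.c_[p[0]+c*L[:,0]-s*L[:,1],p[1]+s*L[:,0]+c*L[:,1],L[:,2]]
            r.append((proj(cam,W)-np.array(px)).ravel())
        return np.concatenate(r)
    o=least_squares(res,x0,loss="soft_l1");return o.x,res(o.x).reshape(-1,2)
E
python3 - <<'E'
from h import *
t=lambda a:np.array(a)/4+[229.6,119.6]
s=lambda a:np.array(a)/4+[169.6,134.6]
Lc=[[-80,100,28],[-80,-100,28],[97,100,50],[97,-100,50],[-102,100,6],[-102,-100,6]]
ct=("top",Lc,t([[113,330],[440,368],[148,38],[472,77],[106,370],[432,410]]))
cs=("scene",Lc,s([[376,458],[331,207],[103,510],[66,218],[411,460],[360,203]]))
h=40
Lt=[[h,h,150],[h,-h,150],[-h,-h,150],[-h,h,150]]
tt=("top",Lt,t([[168,398],[322,402],[316,552],[161,543]]))
ts=("scene",Lt,s([[460,285],[425,187],[548,148],[584,247]]))
Lb=[[-59-30,-49-162,62],[59-30,49-162,62],[59-30,-49-162,62]]
for nm,o,x0 in(("chuck",[ct,cs],[.6,.1,0]),("chuckT",[ct],[.6,.1,0]),("chuckS",[cs],[.6,.1,0]),("tube",[tt,ts],[.5,.1,0]),("tubeT",[tt],[.5,.1,0]),("tubeS",[ts],[.5,.1,0])):
    p,r=fit(o,x0);print(nm,p.round(4),"deg",np.degrees(p[2]).round(2));print(r.round(1).tolist())
print(ray("top",[371.2,189.8],.0),[ray("top",t([559,285]),z).round(4) for z in(.075,.088)],ray("scene",s([235,98]),.09))
for cam,q in(("top","specimen_a4"),("top","specimen_b2")):print(q,ray(cam,finder.place_of(cam,q)[0]["point"],.0))
E
```

```text
chuck [ 0.6782  0.0745 -0.1445] deg -8.28
[[-1.2, -0.0], [-0.6, 0.7], [-0.6, 0.8], [-0.3, 1.1], [-0.3, 0.6], [-0.7, 0.7], [-0.3, -1.6], [-2.2, -3.7], [-2.0, -5.1], [-0.9, 0.5], [-0.5, -0.3], [-1.3, 0.1]]
chuckT [ 0.6798  0.073  -0.1408] deg -8.07
[[-0.5, -0.5], [0.1, -0.1], [-0.2, 0.3], [0.2, 0.3], [0.4, 0.2], [0.0, -0.1]]
chuckS [ 0.6762  0.0784 -0.1494] deg -8.56
[[0.8, -0.3], [-0.9, -2.6], [-1.1, -4.1], [0.3, 1.3], [0.6, 1.0], [-0.0, 1.2]]
tube [ 0.5048  0.1121 -0.0514] deg -2.94
[[-0.4, 0.5], [-1.5, 0.7], [-0.7, 0.5], [0.1, 1.6], [-1.4, -0.1], [-2.1, -2.8], [-2.1, -1.0], [-0.6, 0.9]]
tubeT [ 0.5066  0.1107 -0.0653] deg -3.74
[[0.5, -0.6], [-0.6, 0.1], [-0.4, -0.1], [0.4, 0.5]]
tubeS [ 0.5017  0.1148 -0.056 ] deg -3.21
[[0.2, 0.4], [-0.5, -2.3], [-0.4, -0.4], [1.0, 1.5]]
[ 0.64598315 -0.10023077  0.        ] [array([ 0.6248, -0.0798,  0.075 ]), array([ 0.6216, -0.0771,  0.088 ])] [ 0.62518168 -0.06622709  0.09      ]
specimen_a4 [0.49189079 0.23015852 0.        ]
specimen_b2 [ 0.50131244 -0.01323682  0.        ]
```

```bash
python3 - <<'E'
from h import *
print("yellow foot",ray("top",[243.2,311],0),"big",ray("top",[354,310],0), ray("scene",[359,237],0),ray("scene",[322,157],0))
# yellow top corners px, big top corners
for z in(.1,.12,.15):print("Y",z,[ray("top",p,z)[:2].round(3).tolist() for p in([227,285],[262,291],[247,332],[212,322])],[ray("scene",p,z)[:2].round(3).tolist() for p in([353,197],[384,198],[386,222],[354,222])])
for z in(.2,.22,.25):print("B",z,[ray("top",p,z)[:2].round(3).tolist() for p in([349,276],[408,290],[397,347],[338,336])],[ray("scene",p,z)[:2].round(3).tolist() for p in([309,92],[353,92],[353,125],[310,125])])
for cam in("top","scene"):
  for q in("cotton_tin","marker_white","specimen_a4","specimen_b2"):
    r=finder.place_of(cam,q);print(cam,q,ray(cam,r[0]["point"],0).round(3),r[0]["p"]) if r else 0
E
```

```text
yellow foot [0.35668275 0.22052546 0.        ] big [ 0.35298162 -0.04201813  0.        ] [0.36038095 0.23069652 0.        ] [ 0.35448157 -0.04240771  0.        ]
Y 0.1 [[0.413, 0.249], [0.399, 0.173], [0.313, 0.206], [0.335, 0.281]] [[0.362, 0.161], [0.29, 0.19], [0.315, 0.253], [0.389, 0.226]]
Y 0.12 [[0.412, 0.247], [0.398, 0.172], [0.313, 0.205], [0.336, 0.278]] [[0.369, 0.17], [0.299, 0.199], [0.323, 0.261], [0.396, 0.235]]
Y 0.15 [[0.41, 0.244], [0.397, 0.172], [0.315, 0.203], [0.336, 0.275]] [[0.381, 0.185], [0.312, 0.212], [0.336, 0.272], [0.406, 0.247]]
B 0.2 [[0.42, -0.003], [0.39, -0.119], [0.282, -0.09], [0.305, 0.024]] [[0.377, -0.12], [0.269, -0.081], [0.314, 0.019], [0.415, -0.018]]
B 0.22 [[0.419, 0.0], [0.39, -0.113], [0.283, -0.085], [0.306, 0.027]] [[0.385, -0.103], [0.28, -0.065], [0.323, 0.033], [0.422, -0.003]]
B 0.25 [[0.417, 0.005], [0.389, -0.105], [0.286, -0.077], [0.308, 0.03]] [[0.397, -0.078], [0.295, -0.04], [0.337, 0.054], [0.432, 0.019]]
top cotton_tin [0.564 0.309 0.   ] 0.74
top marker_white [0.47  0.349 0.   ] 0.76
top specimen_a4 [0.492 0.23  0.   ] 0.73
top specimen_b2 [ 0.501 -0.013  0.   ] 0.73
scene cotton_tin [0.558 0.322 0.   ] 0.68
scene specimen_a4 [0.485 0.228 0.   ] 0.49
scene specimen_b2 [ 0.498 -0.042  0.   ] 0.52
```

>>> {"method": "jog_arm", "body": {
  "rows": [
    [[-2.95, -4.68, 0], 0, 0],
    [[-2.95, -4.68, 0], 0, 0],
    [[-2.95, -4.68, 0], 0, 0],
    [[-2.95, -4.68, 0], 0, 0],
    [[-2.95, -4.68, 0], 0, 0.3]
  ],
  "force": 60
}}

```text
time_s: 2.02
tool_pos: [0.2705, 0.3168, 0.4048]
ee_rot: [0.0, 0.171, 0.985, 0.0]
wrist_force: [1.4, 0.5, 0.4]
grip_width: 0.0702
```

>>> {"method": "jog_arm", "body": {
  "rows": [
    [[-5.0, -2.5, 0], 0, 0.5],
    [[-5.0, -2.5, 0], 0, 0.5],
    [[-5.0, -2.5, 0], 0, 0.5],
    [[-5.0, -2.5, 0], 0, 0.5],
    [[-5.0, -2.5, 0], 0, 0.5]
  ]
}}

```text
time_s: 2.65
tool_pos: [0.4648, 0.1154, 0.405]
ee_rot: [0.0, 0.17, 0.985, 0.0]
wrist_force: [0.5, 1.2, 0.4]
grip_width: 0.0421
```

>>> {"method": "jog_arm", "body": {
  "rows": [
    [[0, 0, 0], 10.5, 0.5],
    [[0, 0, 0], 10.5, 0.5],
    [[0, 0, 0], 10.5, 0.5],
    [[0, 0, 0], 10.5, 0.5],
    [[0, 0, 0], 10.5, 0.5]
  ]
}}

```text
time_s: 3.28
tool_pos: [0.4638, 0.1169, 0.4048]
ee_rot: [0.0, 0.591, 0.807, 0.0]
wrist_force: [0.0, 0.8, 0.9]
grip_width: 0.0428
```

>>> {"method": "jog_arm", "body": {
  "rows": [
    [[0, 0, 1], 10.5, 0.5],
    [[0, 0, 1], 10.5, 0.5],
    [[0, 0, 1], 0, 0.5],
    [[0, 0, 1], 0, 0.5],
    [[0, 0, 0], 0, 0.5]
  ]
}}

```text
time_s: 3.9
tool_pos: [0.4636, 0.1168, 0.364]
ee_rot: [-0.0, 0.725, 0.688, -0.001]
wrist_force: [-0.2, 0.3, -0.1]
grip_width: 0.0425
```

```bash
cat >> h.py <<'E'
from scipy.spatial.transform import Rotation as Ro
def tool():
    s=status.sense();w,x,y,z=s["ee_rot"];R=Ro.from_quat([x,y,z,w]).as_matrix()
    return np.array(s["tool_pos"]),R,s
def to(target,yaw):
    p,R,s=tool();d=R.T@(np.array(target)-p);cy=np.degrees(np.arctan2(R[1,1],R[0,1]))
    print("pos",p.round(4),"yaw_y",cy.round(1),"grip",round(s["grip_width"],4),"F",s["wrist_force"].round(1),"shift cm",(d*100).round(2),"turn",round((cy-yaw+180)%360-180,1),"t",s["time_s"])
def crop(cam,name,r,k=4):
    im=capture(cam);cv2.imwrite(f"pics/{name}.png",cv2.resize(im[r[1]:r[3],r[0]:r[2]],None,fx=k,fy=k,interpolation=cv2.INTER_CUBIC))
E
python3 - <<'E'
from h import *
crop("top","a1",(200,130,400,280),4);crop("scene","a2",(230,60,410,210),4)
to([.4676,.114,.3],-3.7)
E
```

```text
pos [0.4639 0.1168 0.3648] yaw_y -3.1 grip 0.0427 F [-0.6  0.3  0.4] shift cm [-0.26  0.39  6.48] turn 0.6 t 4.0
```

View pics/a1.png

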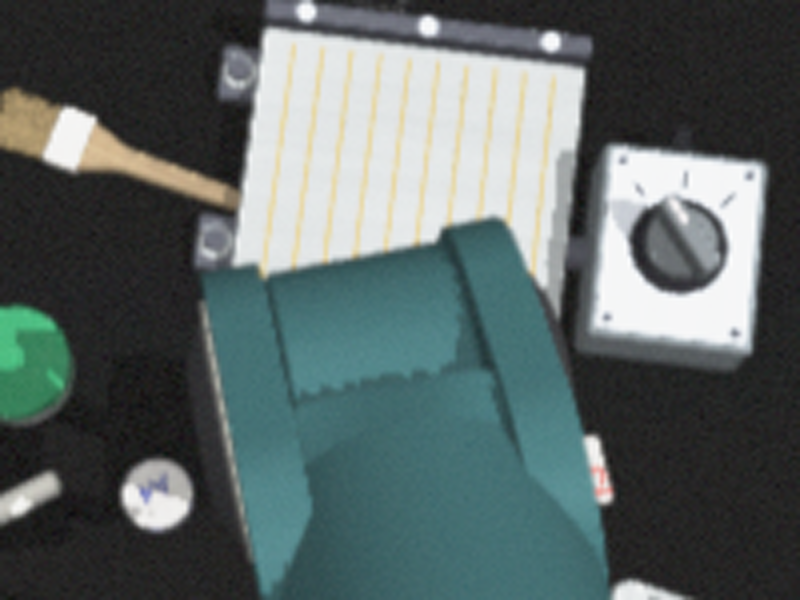

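View pics/a2.png

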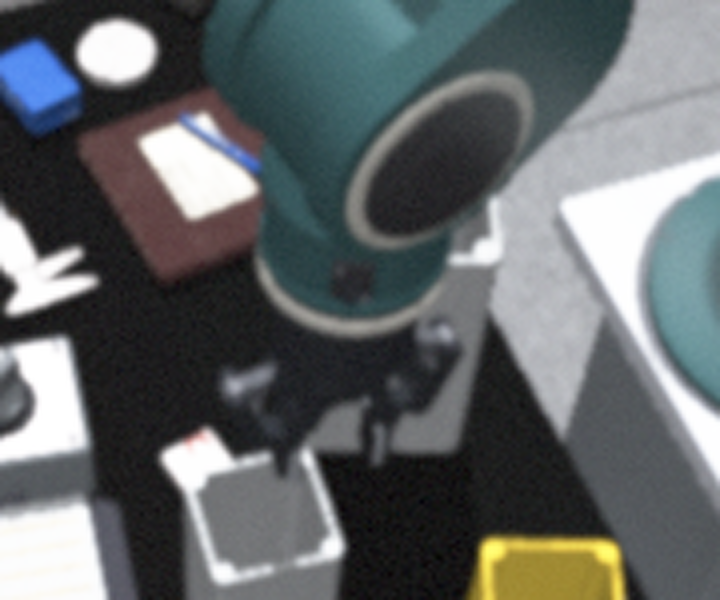

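>>> {"method": "jog_arm", "body": {
  "rows": [
    [[-0.26, 0.39, 0], 0.6, 0.5],
    [[0, 0, 2], 0, 0.5],
    [[0, 0, 2], 0, 0.5],
    [[0, 0, 1.5], 0, 0.5],
    [[0, 0, 0], 0, 0.5]
  ]
}}

```text
time_s: 4.62
tool_pos: [0.4675, 0.1139, 0.3091]
ee_rot: [-0.0, 0.73, 0.684, -0.001]
wrist_force: [0.4, 0.3, 1.0]
grip_width: 0.0428
```

```bash
python3 - <<'E'
from h import *
crop("scene","a3",(240,120,360,220),6)
to([.4676,.114,.295],-3.7)
E
```

```text
pos [0.4677 0.114  0.3098] yaw_y -3.8 grip 0.043 F [ 0.4 -0.4  0.1] shift cm [ 0.   -0.01  1.48] turn -0.1 t 4.675
```

View pics/a3.png

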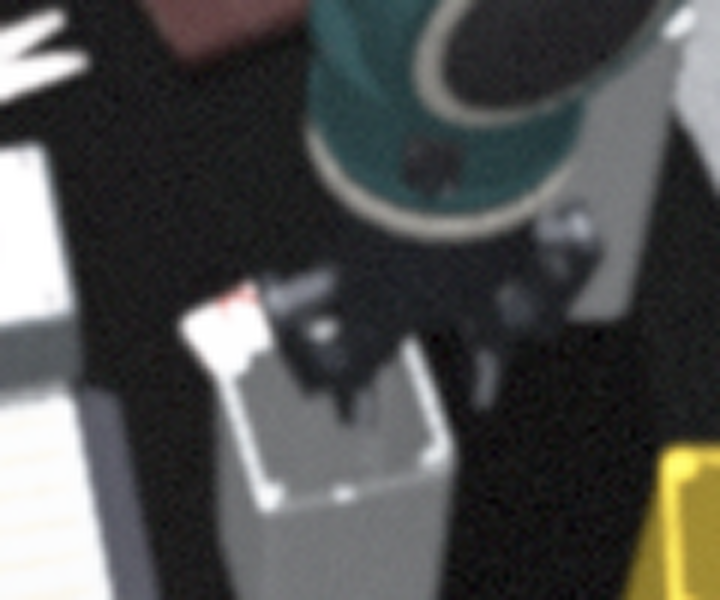

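Crop shows the fingers straddling the near (weld) wall: inner tip at (355,415), outer at (485,400), rim between them. Descend a little and grip the wall.

>>> {"method": "jog_arm", "body": {
  "rows": [
    [[0, 0, 1.2], 0, 0.5],
    [[0, 0, 0], 0, 1],
    [[0, 0, 0], 0, 1],
    [[0, 0, 0], 0, 1],
    [[0, 0, 0], 0, 1]
  ],
  "force": 70
}}

```text
time_s: 5.3
tool_pos: [0.4672, 0.1141, 0.2974]
ee_rot: [-0.0, 0.73, 0.684, -0.0]
wrist_force: [-0.9, 0.9, -9.3]
grip_width: 0.0017
```

```bash
python3 - <<'E'
from h import *
crop("scene","a4",(220,120,370,245),5)
to([.4676,.114,.295],-3.7)
E
```

```text
pos [0.4673 0.1141 0.2975] yaw_y -3.7 grip 0.0015 F [  0.7   0.3 -10.4] shift cm [-0.    0.03  0.25] turn -0.0 t 5.35
```

View pics/a4.png

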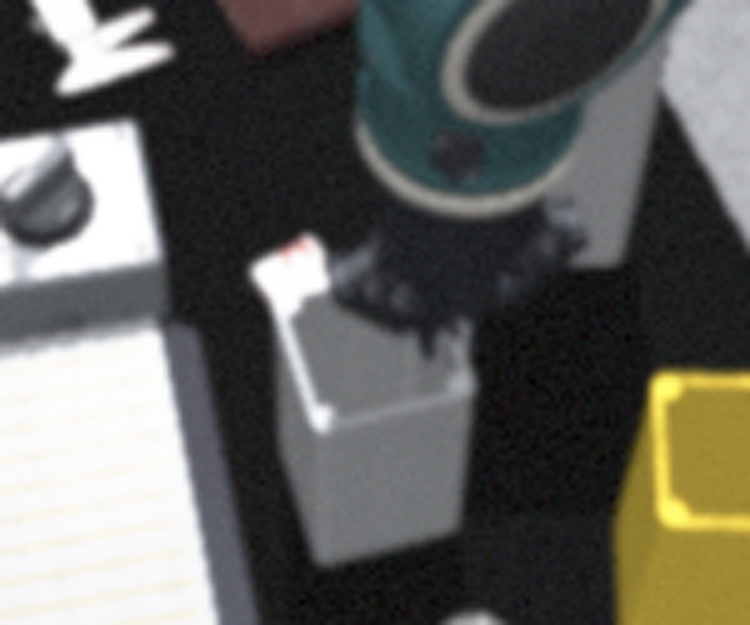

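>>> {"method": "jog_arm", "body": {
  "rows": [
    [[0, 0, 0], 2.2, 1],
    [[0, 0, 0], 2.2, 1],
    [[0, 1, 0], 0, 1],
    [[0, 1, 0], 0, 1],
    [[0, 0.8, 0], 0, 1]
  ]
}}

```text
time_s: 5.98
tool_pos: [0.496, 0.11, 0.2976]
ee_rot: [0.0, 0.756, 0.655, -0.0]
wrist_force: [0.9, -0.0, -8.3]
grip_width: 0.0017
```

>>> {"method": "jog_arm", "body": {
  "rows": [
    [[0, 0.2, 0], 0, 1],
    [[0, 0.2, 0], 0, 1],
    [[0, 0.2, 0], 0, 1],
    [[0, 0.2, 0], 0, 1],
    [[0, 0, 0], 0, 1]
  ]
}}

```text
time_s: 6.6
tool_pos: [0.503, 0.1091, 0.2977]
ee_rot: [-0.0, 0.755, 0.655, -0.0]
wrist_force: [-4.7, 0.4, -4.5]
grip_width: 0.0018
```

```bash
python3 - <<'E'
from h import *
crop("scene","a5",(200,120,350,245),5)
to([.4676,.114,.295],-8.1)
E
```

```text
pos [0.503  0.1091 0.2977] yaw_y -8.1 grip 0.0015 F [-4.5  0.2 -3.4] shift cm [-0.01 -3.57  0.28] turn -0.0 t 6.65
```

View pics/a5.png

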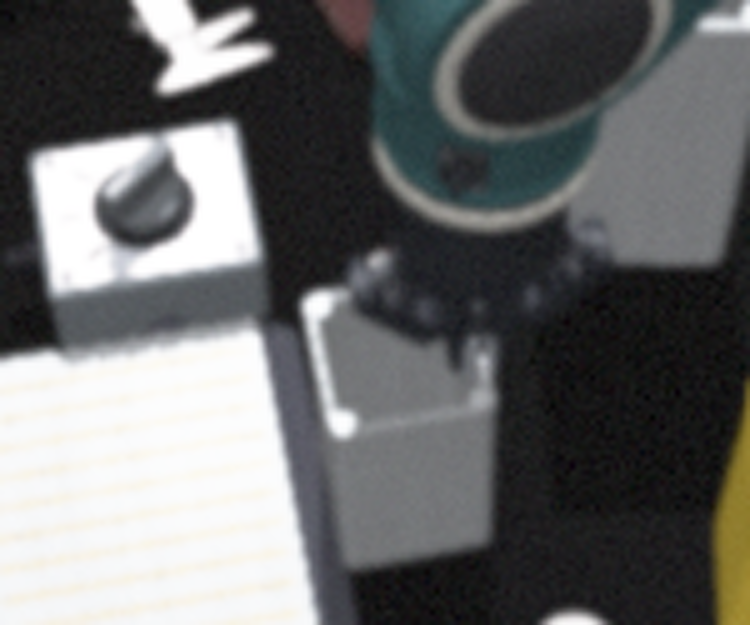

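>>> {"method": "jog_arm", "body": {
  "rows": [
    [[0, 0.1, 0], 0, 1],
    [[0, 0.1, 0], 0, 1],
    [[0, 0, 0.1], 0, 1],
    [[0, 0, 0], 0, 1],
    [[0, 0, 0], 0, 1]
  ]
}}

```text
time_s: 7.28
tool_pos: [0.5042, 0.109, 0.2979]
ee_rot: [-0.002, 0.755, 0.655, -0.001]
wrist_force: [-27.6, 1.3, 37.9]
grip_width: 0.0016
```

>>> {"method": "jog_arm", "body": {
  "rows": [
    [[0, 0, -0.1], 0, 0.5],
    [[0, -0.2, 0], 0, 0.5],
    [[0, 0, 0], 0, 0.5],
    [[0, 0, 0], 0, 0.5],
    [[0, 0, -1], 0, 0.5]
  ]
}}

```text
time_s: 7.9
tool_pos: [0.5031, 0.1089, 0.3076]
ee_rot: [-0.0, 0.756, 0.655, -0.001]
wrist_force: [-0.1, 0.1, -0.3]
grip_width: 0.0426
```

>>> {"method": "jog_arm", "body": {
  "rows": [
    [[0, 0, -3], 0, 0.5],
    [[0, 0, -3], 0, 0.5],
    [[0, -2.2, 0], 0, 0.5],
    [[0, -2.2, 0], 0, 0.5],
    [[0, 0, 0], -10, 0.5]
  ]
}}

```text
time_s: 8.52
tool_pos: [0.4586, 0.1155, 0.3685]
ee_rot: [-0.0, 0.694, 0.72, 0.0]
wrist_force: [1.1, 0.6, -0.1]
grip_width: 0.0428
```

>>> {"method": "jog_arm", "body": {
  "rows": [
    [[0, 0, 0], -10, 0.5],
    [[0, 0, 0], -10, 0.5],
    [[0, 0, 0], -10, 0.5],
    [[0, 0, 0], -10, 0.5],
    [[0, 0, 0], -10, 0.5]
  ]
}}

```text
time_s: 9.15
tool_pos: [0.4597, 0.1151, 0.3684]
ee_rot: [0.0, 0.324, 0.946, 0.0]
wrist_force: [0.2, -0.0, -0.5]
grip_width: 0.0426
```

>>> {"method": "jog_arm", "body": {
  "rows": [
    [[0, 0, 0], -10, 0.5],
    [[0, 0, 0], -10, 0.5],
    [[0, 0, 0], -10, 0.5],
    [[0, 0, 0], 0, 0.5],
    [[0, 0, 0], 0, 0.5]
  ]
}}

```text
time_s: 9.78
tool_pos: [0.4596, 0.1152, 0.368]
ee_rot: [0.0, 0.073, 0.997, 0.0]
wrist_force: [-0.6, 0.2, -0.1]
grip_width: 0.0429
```

```bash
python3 - <<'E'
from h import *
crop("scene","a6",(200,120,350,245),5);crop("top","a7",(200,130,400,280),4)
to([.46,.115,.296],81.9)
E
```

```text
pos [0.4596 0.1152 0.3678] yaw_y 81.7 grip 0.0427 F [0.4 0.2 0.3] shift cm [-0.04 -0.02  7.18] turn -0.2 t 9.875
```

View pics/a6.png

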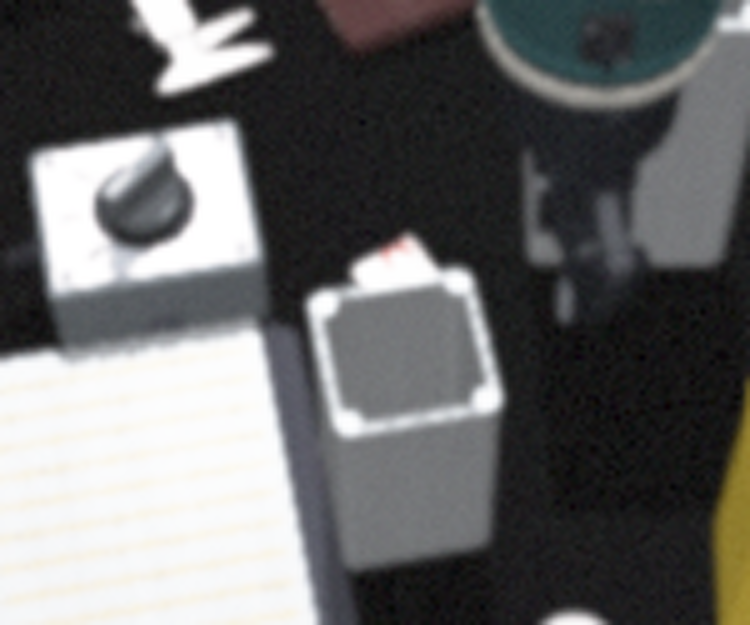

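View pics/a7.png

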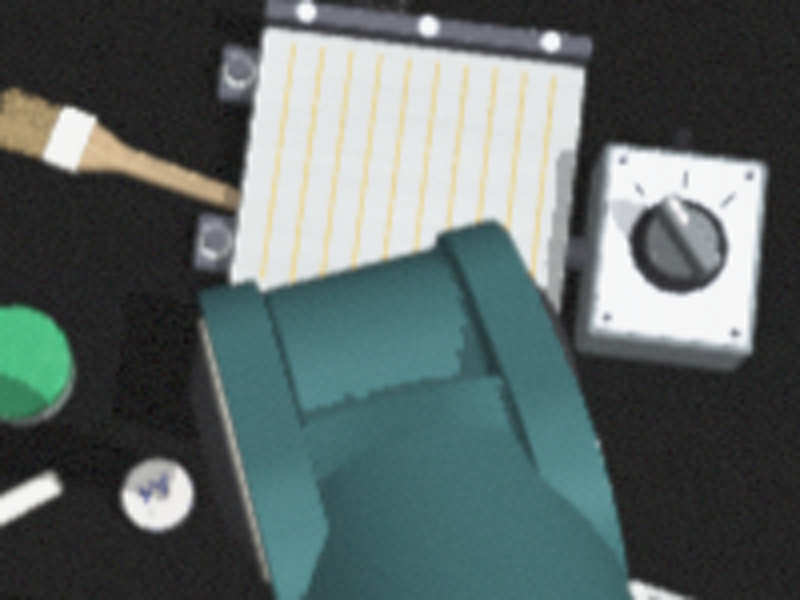

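The tube (crop 400,350) stands square against the lip. Descend behind it and push near the top.

>>> {"method": "jog_arm", "body": {
  "rows": [
    [[0, 0, 3.6], 0, 0.5],
    [[0, 0, 3.5], 0, 0.5],
    [[-1.2, 0, 0], 0, 0.5],
    [[-1.2, 0, 0], 0, 0.5],
    [[0, 0, 0], 0, 0.5]
  ]
}}

```text
time_s: 10.5
tool_pos: [0.4847, 0.1116, 0.298]
ee_rot: [0.001, 0.072, 0.997, 0.0]
wrist_force: [-1.5, 0.9, 0.0]
grip_width: 0.0428
```

>>> {"method": "jog_arm", "body": {
  "rows": [
    [[-0.6, 0, 0], 0, 0.5],
    [[-0.6, 0, 0], 0, 0.5],
    [[-0.6, 0, 0], 0, 0.5],
    [[-0.6, 0, 0], 0, 0.5],
    [[-0.6, 0, 0], 0, 0.5]
  ]
}}

```text
time_s: 11.12
tool_pos: [0.5135, 0.1075, 0.2968]
ee_rot: [0.0, 0.071, 0.997, -0.0]
wrist_force: [-2.8, 0.1, 4.2]
grip_width: 0.0428
```

```bash
python3 - <<'E'
from h import *
crop("scene","a8",(200,120,350,245),5)
to([.46,.115,.296],81.9)
E
```

```text
pos [0.5141 0.1074 0.2968] yaw_y 81.9 grip 0.0426 F [-2.6  0.2 -0.1] shift cm [ 5.46 -0.02  0.08] turn -0.0 t 11.175
```

View pics/a8.png

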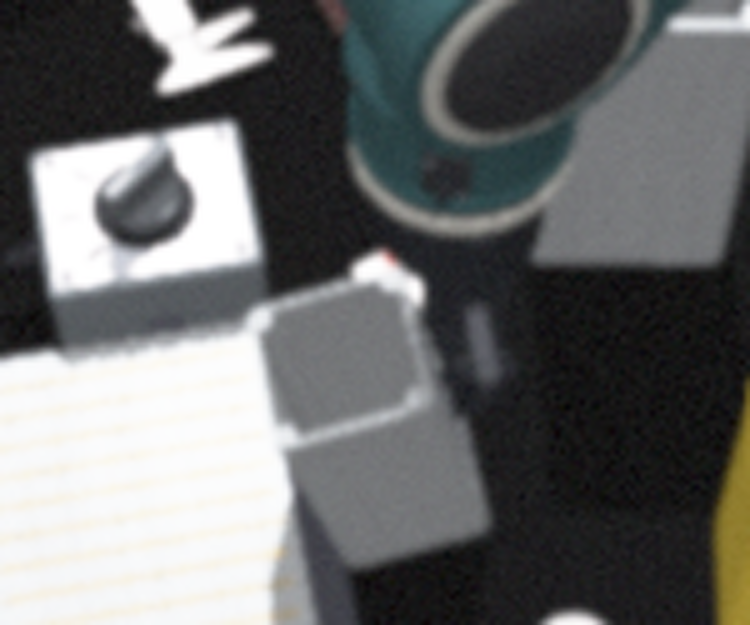

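The tube is tipping cleanly, foot at the lip. Continue.

>>> {"method": "jog_arm", "body": {
  "rows": [
    [[-0.6, 0, 0], 0, 0.5],
    [[-0.6, 0, 0], 0, 0.5],
    [[-0.6, 0, 0], 0, 0.5],
    [[-0.6, 0, 0], 0, 0.5],
    [[-0.6, 0, 0], 0, 0.5]
  ]
}}

```text
time_s: 11.8
tool_pos: [0.5432, 0.1033, 0.2967]
ee_rot: [0.0, 0.071, 0.997, -0.0]
wrist_force: [0.5, 0.9, 0.6]
grip_width: 0.0431
```

>>> {"method": "jog_arm", "body": {
  "rows": [
    [[-0.5, 0, 0], 0, 0.5],
    [[-0.5, 0, 0], 0, 0.5],
    [[-0.5, 0, 0], 0, 0.5],
    [[-0.5, 0, 0], 0, 0.5],
    [[-0.5, 0, 0], 0, 0.5]
  ]
}}

```text
time_s: 12.42
tool_pos: [0.5678, 0.0998, 0.2967]
ee_rot: [0.0, 0.071, 0.997, -0.0]
wrist_force: [0.2, -0.6, 0.3]
grip_width: 0.0431
```

```bash
python3 - <<'E'
from h import *
crop("scene","a9",(180,120,330,245),5)
to([.46,.115,.296],81.9)
E
```

```text
pos [0.5683 0.0996 0.2967] yaw_y 81.9 grip 0.0427 F [-0.1  0.2 -0.7] shift cm [ 1.093e+01 -1.000e-02  7.000e-02] turn -0.0 t 12.475
```

View pics/a9.png

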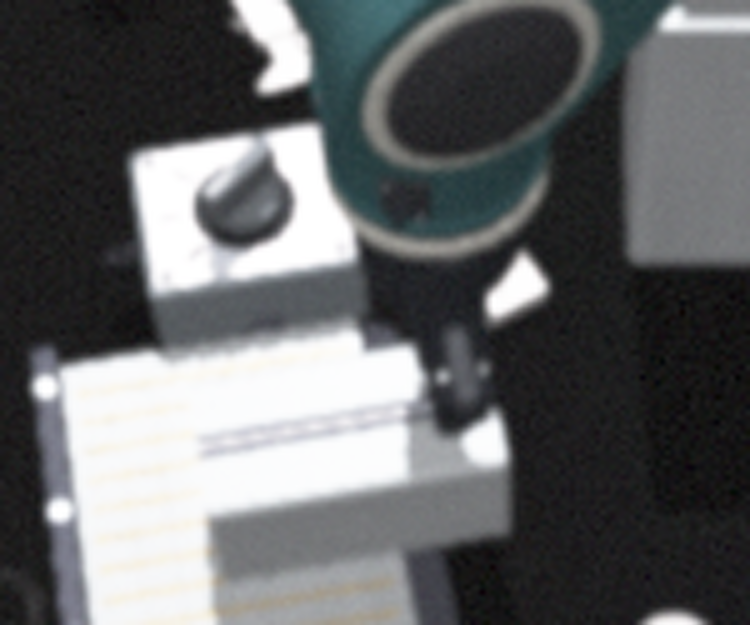

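The tube already lies on the plate with the weld line up (double line at crop 310,430). Next: lift, back off, lower behind its near end.

>>> {"method": "jog_arm", "body": {
  "rows": [
    [[0, 0, -1], 0, 0.5],
    [[2, 0, 0], 0, 0.25],
    [[2, 0, 0], 0, 0.25],
    [[2, 0, 0], 0, 0.25],
    [[0, 0, 0], 0, 0.25]
  ]
}}

```text
time_s: 13.1
tool_pos: [0.5073, 0.1086, 0.3074]
ee_rot: [0.0, 0.071, 0.998, 0.0]
wrist_force: [0.9, -0.0, 0.5]
grip_width: 0.0639
```

```bash
python3 - <<'E'
from h import *
crop("scene","b1",(180,130,330,255),5)
to([.46,.115,.225],81.9)
E
```

```text
pos [0.5081 0.1085 0.3075] yaw_y 81.9 grip 0.0638 F [-0.3  0.2  0. ] shift cm [ 4.86 -0.04  8.24] turn -0.0 t 13.15
```

View pics/b1.png

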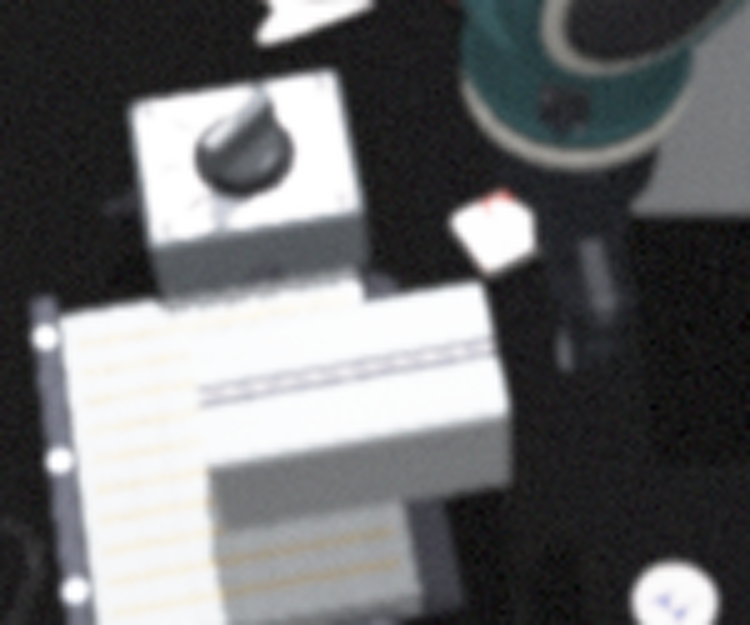

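```bash
cat >> h.py <<'E'
CH=np.array([.6805,.0735]);YA=np.radians(-8.1)
def chuck(P):
    d=np.array(P)[:2]-CH;e=np.array([np.cos(YA),np.sin(YA)]);f=np.array([-e[1],e[0]]);return np.array([d@e,d@f])
E
python3 - <<'E'
from h import *
for q in([485,283],[507,412],[210,463],[508,482]):
    z=.108 if q[1]<470 else .028
    P=ray("scene",[180+q[0]/5-.4,130+q[1]/5-.4],z);print(q,P.round(4),chuck(P).round(4))
print("tool",chuck(tool()[0]))
E
```

```text
[485, 283] [0.5351 0.069  0.108 ] [-0.1433 -0.0249]
[507, 412] [0.5499 0.1431 0.108 ] [-0.1391  0.0505]
[210, 463] [0.6965 0.1202 0.108 ] [0.0092 0.0485]
[508, 482] [0.5491 0.1425 0.028 ] [-0.1398  0.0498]
tool [-0.17564399  0.01035981]
```

>>> {"method": "jog_arm", "body": {
  "rows": [
    [[0.5, 0, 2], 0, 0.25],
    [[0, 0, 2], 0, 0.25],
    [[0, 0, 2], 0, 0.25],
    [[0, 0, 2], 0, 0.25],
    [[0, 0, 0.2], 0, 0.25]
  ]
}}

```text
time_s: 13.78
tool_pos: [0.5034, 0.1088, 0.224]
ee_rot: [-0.001, 0.071, 0.997, -0.0]
wrist_force: [-0.5, 1.4, 0.4]
grip_width: 0.0639
```

>>> {"method": "jog_arm", "body": {
  "rows": [
    [[-0.5, 0, 0], 0, 0.25],
    [[-0.7, 0, 0], 0, 0.25],
    [[-0.7, 0, 0], 0, 0.25],
    [[-0.6, 0, 0], 0, 0.25],
    [[-0.5, 0, 0], 0, 0.25]
  ]
}}

```text
time_s: 14.4
tool_pos: [0.533, 0.1047, 0.2247]
ee_rot: [-0.0, 0.071, 0.997, -0.0]
wrist_force: [-7.4, 1.1, 2.5]
grip_width: 0.0639
```

```bash
python3 - <<'E'
from h import *
crop("scene","b2",(180,130,330,255),5)
to([.46,.115,.225],81.9);print(chuck(tool()[0]))
E
```

```text
pos [0.5333 0.1046 0.2246] yaw_y 81.9 grip 0.0641 F [-1.2  0.9 -0.5] shift cm [ 7.4  -0.01 -0.03] turn -0.0 t 14.45
[-0.1501161   0.01006692]
```

View pics/b2.png

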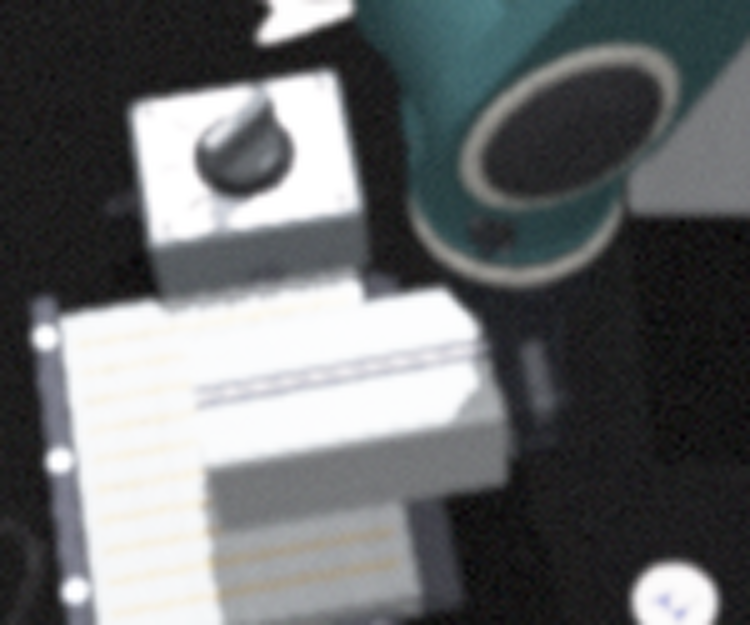

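>>> {"method": "jog_arm", "body": {
  "rows": [
    [[-0.6, 0, 0], 0, 0.25],
    [[-0.7, 0, 0], 0, 0.25],
    [[-0.7, 0, 0], 0, 0.25],
    [[-0.7, 0, 0], 0, 0.25],
    [[-0.7, 0, 0], 0, 0.25]
  ]
}}

```text
time_s: 15.08
tool_pos: [0.5669, 0.0999, 0.2246]
ee_rot: [-0.0, 0.071, 0.997, -0.0]
wrist_force: [-4.3, 0.3, -1.3]
grip_width: 0.0641
```

>>> {"method": "jog_arm", "body": {
  "rows": [
    [[-0.7, 0, 0], 0, 0.25],
    [[-0.7, 0, 0], 0, 0.25],
    [[-0.7, 0, 0], 0, 0.25],
    [[-0.6, 0, 0], 0, 0.25],
    [[-0.4, 0, 0], 0, 0.25]
  ]
}}

```text
time_s: 15.7
tool_pos: [0.5976, 0.0955, 0.2247]
ee_rot: [0.0, 0.071, 0.997, -0.0]
wrist_force: [-5.1, 0.7, 0.7]
grip_width: 0.0641
```

```bash
python3 - <<'E'
from h import *
crop("scene","b3",(180,130,330,255),5);crop("top","b4",(210,120,370,250),4)
to([.46,.115,.225],81.9);print(chuck(tool()[0]))
E
```

```text
pos [0.5977 0.0954 0.2248] yaw_y 81.8 grip 0.0641 F [-0.3  0.6 -0. ] shift cm [ 1.391e+01 -1.000e-02 -3.000e-02] turn -0.1 t 15.8
[-0.08505769  0.01002831]
```

View pics/b3.png

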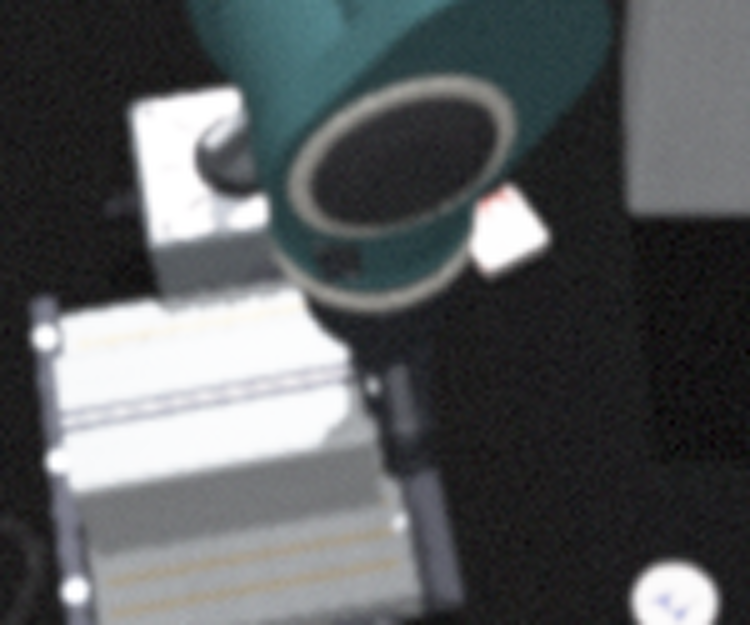

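View pics/b4.png

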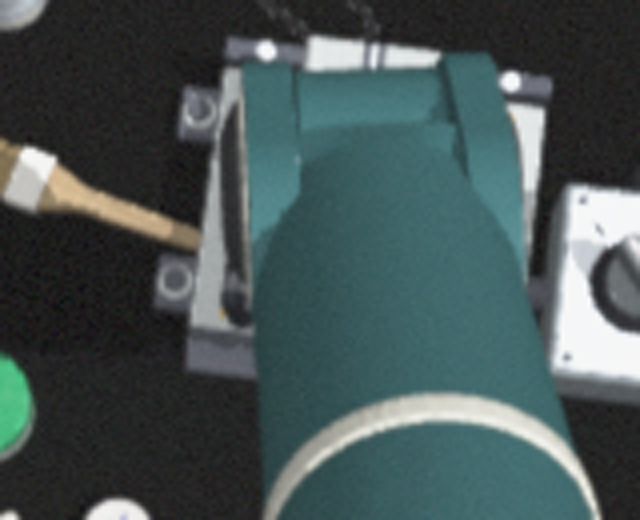

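>>> {"method": "jog_arm", "body": {
  "rows": [
    [[-0.2, 0, 0], 0, 0.25],
    [[-0.2, 0, 0], 0, 0.25],
    [[-0.2, 0, 0], 0, 0.25],
    [[-0.1, 0, 0], 0, 0.25],
    [[0, 0, 0], 0, 0.25]
  ]
}}

```text
time_s: 16.42
tool_pos: [0.6027, 0.0951, 0.2241]
ee_rot: [-0.002, 0.071, 0.998, -0.0]
wrist_force: [-17.3, 2.7, 5.4]
grip_width: 0.0643
```

>>> {"method": "jog_arm", "body": {
  "rows": [
    [[-0.1, 0, 0], 0, 0.25],
    [[-0.1, 0, 0], 0, 0.25],
    [[-0.1, 0, 0], 0, 0.25],
    [[0, 0, 0], 0, 0.25],
    [[0, 0, 0], 0, 0.25]
  ]
}}

```text
time_s: 17.05
tool_pos: [0.6047, 0.095, 0.2235]
ee_rot: [-0.004, 0.07, 0.998, -0.0]
wrist_force: [-25.5, 4.0, 4.1]
grip_width: 0.064
```

>>> {"method": "jog_arm", "body": {
  "rows": [
    [[0.3, 0, 0], 0, 0.25],
    [[1.5, 0, 0], 0, 0.25],
    [[1.5, 0, 0], 0, 0.25],
    [[3, 0, 0], 0, 0.25],
    [[0, 0, 0], 0, 0.25]
  ]
}}

```text
time_s: 17.68
tool_pos: [0.5432, 0.1036, 0.2249]
ee_rot: [-0.0, 0.07, 0.998, 0.0]
wrist_force: [0.9, 0.5, -0.5]
grip_width: 0.0637
```

>>> {"method": "jog_arm", "body": {
  "rows": [
    [[0, 0, -5], 0, 0.4],
    [[0, 0, -5], 0, 0.4],
    [[4, 0, 0], 0, 0.4],
    [[4, 0, 0], 0, 0.4],
    [[4, 0, 0], 0, 0.4]
  ]
}}

```text
time_s: 18.3
tool_pos: [0.4251, 0.1201, 0.3251]
ee_rot: [0.001, 0.071, 0.997, 0.0]
wrist_force: [-0.1, 0.6, 0.5]
grip_width: 0.0513
```

```bash
python3 - <<'E'
from h import *
crop("scene","c3",(180,130,330,255),5);crop("top","c4",(230,110,410,245),4)
to([.46,.115,.225],81.9);print(chuck(tool()[0]))
E
```

```text
pos [0.4234 0.1204 0.3249] yaw_y 81.9 grip 0.0514 F [-0.4  0.2  0.2] shift cm [-3.7  -0.03  9.99] turn 0.0 t 18.4
[-0.26110649  0.01023845]
```

View pics/c3.png

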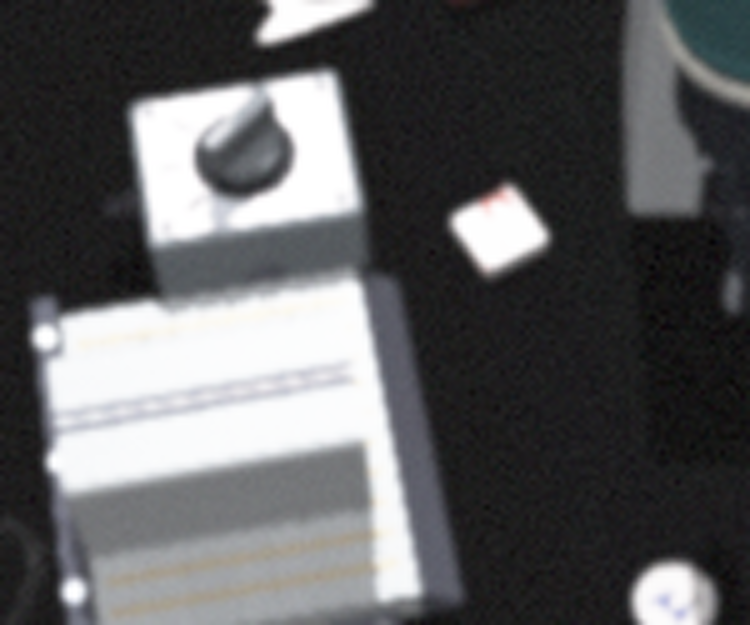

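View pics/c4.png

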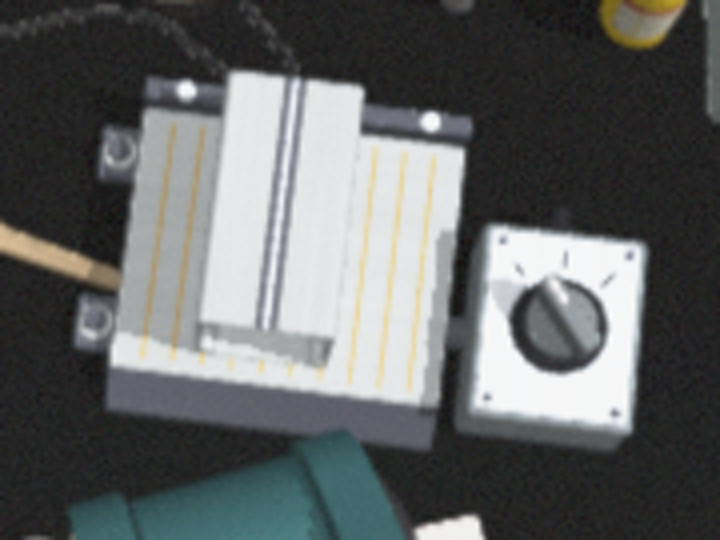

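```bash
python3 - <<'E'
from h import *
t=lambda a:np.array(a)/4+[229.6,109.6]
s=lambda a:np.array(a)/5+[179.6,129.6]
L=[[75,40,108],[75,-40,108],[-75,40,108],[-75,-40,108]]
o=("top",L,t([[230,72],[364,86],[202,323],[337,339]]))
Lc=[[-80,100,28],[-80,-100,28],[97,100,50],[97,-100,50],[-102,100,6],[-102,-100,6]]
c=("top",Lc,t([[112,369],[438,406],[148,77],[473,117],[106,409],[432,449]]))
pc,rc=fit([c],[.68,.07,-.14]);pt,rt=fit([o],[.69,.09,-.14])
print(pc.round(4),pt.round(4),rc.round(1).tolist(),rt.round(1).tolist())
d=pt[:2]-pc[:2];e=np.array([np.cos(pc[2]),np.sin(pc[2])]);print("rel",d@e,d@[-e[1],e[0]],np.degrees(pt[2]-pc[2]))
# selector
for z in(.075,.086,.097):print(z,ray("top",t([560,325]),z).round(4), ray("scene",s([243,150]),z).round(4))
E
```

```text
[ 0.6804  0.0731 -0.1425] [ 0.691   0.081  -0.1326] [[-0.4, -0.6], [0.5, 0.2], [-0.2, 0.2], [-0.1, 0.1], [0.3, 0.1], [-0.1, -0.0]] [[-0.4, 0.1], [0.4, 0.4], [-0.7, -0.2], [0.8, -0.3]]
rel 0.009350994119650763 0.009334129280586377 0.5700639278353163
0.075 [ 0.6248 -0.0804  0.075 ] [ 0.6245 -0.0753  0.075 ]
0.086 [ 0.6221 -0.0781  0.086 ] [ 0.6256 -0.0676  0.086 ]
0.097 [ 0.6194 -0.0758  0.097 ] [ 0.6267 -0.0599  0.097 ]
```

```bash
python3 - <<'E'
import cv2
im=cv2.imread("pics/c4.png");c=im[210:450,450:660];cv2.imwrite("pics/d1.png",cv2.resize(c,None,fx=3,fy=2.5))
im=cv2.imread("pics/c3.png");c=im[60:260,110:380];cv2.imwrite("pics/d2.png",cv2.resize(c,None,fx=2.8,fy=2.8))
E
```

```text
(no output)
```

View pics/d2.png

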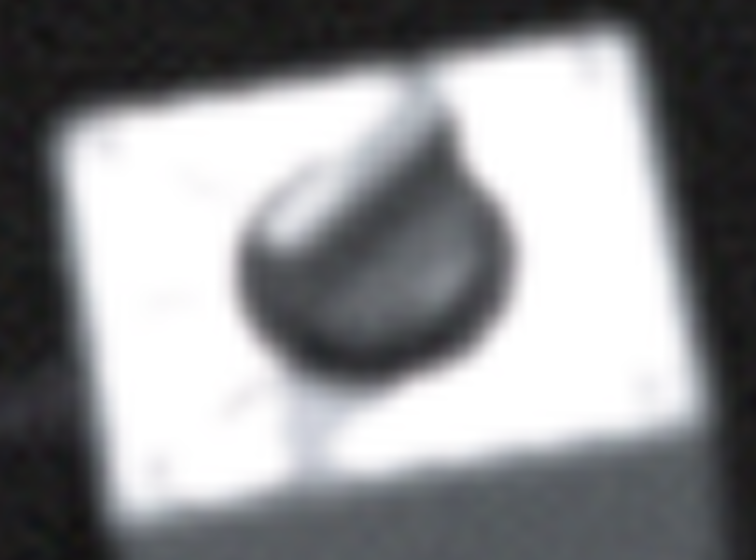

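View pics/d1.png

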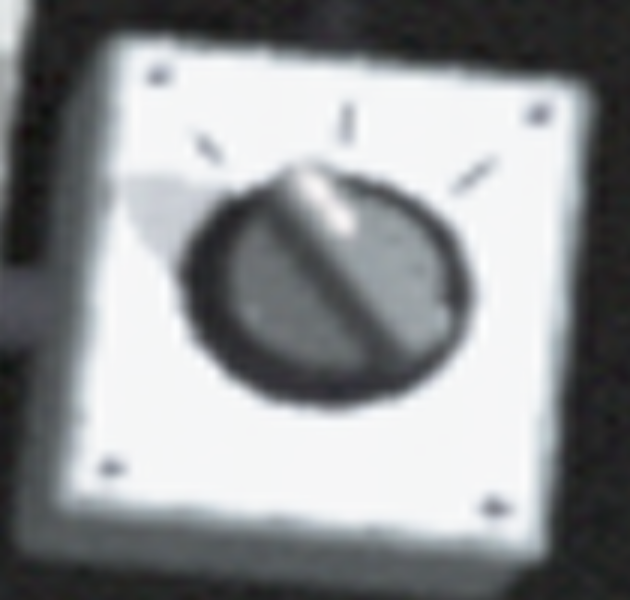

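Tube is home: relative to the plate x 9.4 mm, y 9 mm, 0.6°. Top picture c4 shows the tube end on the rail and the weld line up; the selector (c4 560,325) points left. Next, the selector.

>>> {"method": "jog_arm", "body": {
  "rows": [
    [[0, 0, -3.5], 0, 0.5],
    [[0, 0, -3.5], 0, 0.5],
    [[-5, 0, 0], 0, 0.5],
    [[-5, 0, 0], 0, 0.5],
    [[-5, 0, 0], 0, 0.5]
  ]
}}

```text
time_s: 19.02
tool_pos: [0.5766, 0.0984, 0.3952]
ee_rot: [0.001, 0.071, 0.997, 0.0]
wrist_force: [0.4, -0.9, 0.7]
grip_width: 0.0426
```

>>> {"method": "jog_arm", "body": {
  "rows": [
    [[-1.6, -3.4, 0], 0, 0.5],
    [[-1.6, -3.4, 0], 0, 0.5],
    [[-1.6, -3.4, 0], 0, 0.5],
    [[-1.6, -3.4, 0], 0, 0.5],
    [[-1.6, -3.4, 0], 0, 0.5]
  ]
}}

```text
time_s: 19.65
tool_pos: [0.6304, -0.0824, 0.395]
ee_rot: [0.001, 0.071, 0.997, -0.0]
wrist_force: [0.7, -0.1, 0.3]
grip_width: 0.0422
```

>>> {"method": "jog_arm", "body": {
  "rows": [
    [[0, 0, 0], -10, 0.5],
    [[0, 0, 0], -10, 0.5],
    [[0, 0, 0], -10, 0.5],
    [[0, 0, 0], -10, 0.5],
    [[0, 0, 0], 0, 0.5]
  ]
}}

```text
time_s: 20.27
tool_pos: [0.6299, -0.0814, 0.3949]
ee_rot: [0.0, -0.274, 0.962, -0.0]
wrist_force: [1.5, 0.6, -0.0]
grip_width: 0.043
```

```bash
python3 - <<'E'
from h import *
to([.6265,-.0815,.30],122)
E
```

```text
pos [ 0.6299 -0.0814  0.3949] yaw_y 121.8 grip 0.043 F [ 1.5  0.6 -0. ] shift cm [0.3  0.17 9.49] turn -0.2 t 20.275
```

>>> {"method": "jog_arm", "body": {
  "rows": [
    [[0.3, 0.17, 2], 0, 0.5],
    [[0, 0, 4], 0, 0.5],
    [[0, 0, 4], 0, 0.5],
    [[0, 0, 1], 0, 0.5],
    [[0, 0, 0], 0, 0.5]
  ]
}}

```text
time_s: 20.9
tool_pos: [0.6264, -0.0811, 0.2852]
ee_rot: [-0.0, -0.273, 0.962, -0.0]
wrist_force: [0.1, -0.8, 0.1]
grip_width: 0.0427
```

```bash
python3 - <<'E'
from h import *
crop("scene","e1",(170,110,300,210),6);crop("top","e2",(300,120,420,210),6)
to([.6265,-.0815,.252],122)
E
```

```text
pos [ 0.6267 -0.0811  0.2864] yaw_y 121.8 grip 0.0429 F [ 0.7 -0.6  0. ] shift cm [ 0.04 -0.02  3.44] turn -0.2 t 21.0
```

View pics/e1.png

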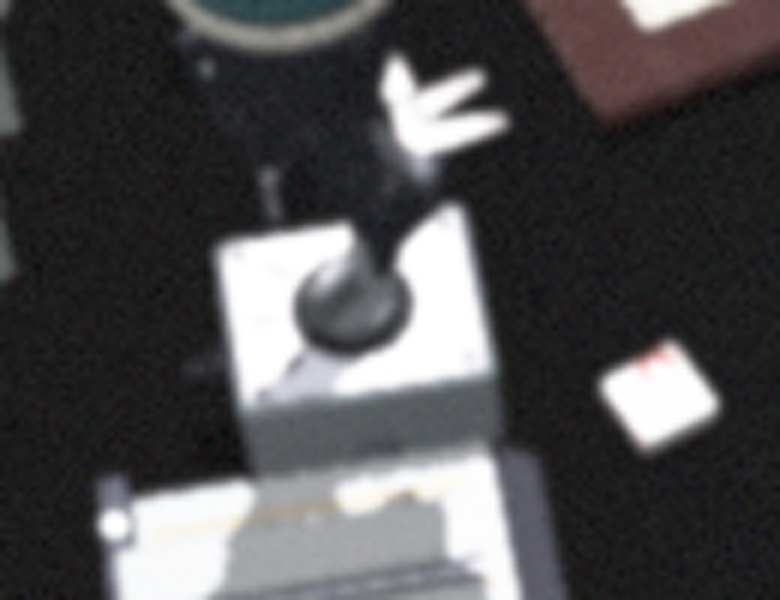

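>>> {"method": "jog_arm", "body": {
  "rows": [
    [[0, 0, 1.2], 0, 0.5],
    [[0, 0, 1.2], 0, 0.5],
    [[0, 0, 0.9], 0, 0.5],
    [[0, 0, 0], 0, 0.5],
    [[0, 0, 0], 0, 0.5]
  ],
  "force": 40
}}

```text
time_s: 21.62
tool_pos: [0.6262, -0.081, 0.2519]
ee_rot: [0.0, -0.274, 0.962, -0.0]
wrist_force: [0.2, 0.4, -0.3]
grip_width: 0.0426
```

```bash
python3 - <<'E'
from h import *
crop("scene","e3",(170,110,300,210),6)
to([.6265,-.0815,.252],122)
E
```

```text
pos [ 0.6263 -0.081   0.252 ] yaw_y 121.9 grip 0.0425 F [-0.4  0.7 -0.1] shift cm [ 0.01 -0.06  0.  ] turn -0.1 t 21.675
```

View pics/e3.png

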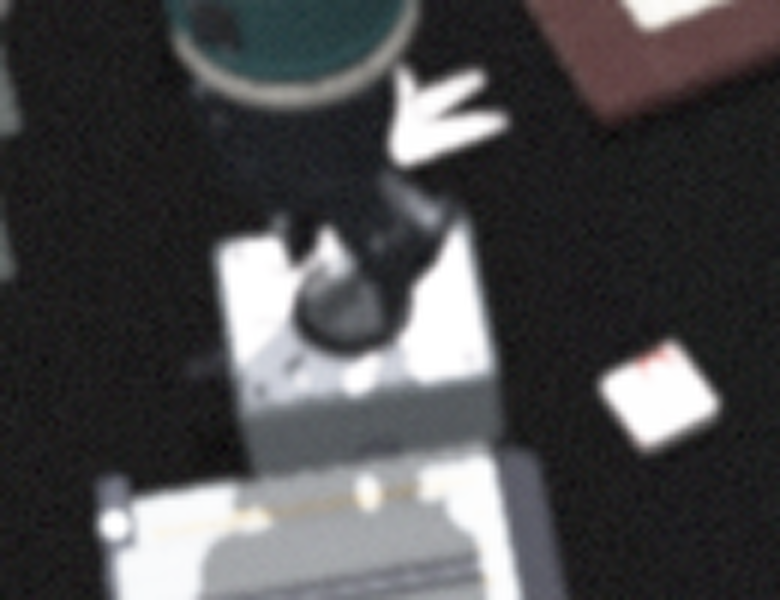

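>>> {"method": "jog_arm", "body": {
  "rows": [
    [[0, 0, 0], 0, 0.6],
    [[0, 0, 0], 0, 0.7],
    [[0, 0, 0], 0, 0.8],
    [[0, 0, 0], 0, 1],
    [[0, 0, 0], 0, 1]
  ]
}}

```text
time_s: 22.3
tool_pos: [0.6258, -0.0804, 0.2519]
ee_rot: [-0.0, -0.275, 0.962, 0.001]
wrist_force: [-6.2, 4.6, 8.5]
grip_width: 0.0121
```

>>> {"method": "jog_arm", "body": {
  "rows": [
    [[0, 0.05, 0], 8, 1],
    [[0, 0, 0], 8, 1],
    [[0, 0, 0], 8, 1],
    [[0, 0, 0], 8, 1],
    [[0, 0, 0], 8, 1]
  ]
}}

```text
time_s: 22.92
tool_pos: [0.6257, -0.0809, 0.252]
ee_rot: [-0.0, 0.073, 0.997, -0.0]
wrist_force: [-3.0, -1.7, 3.8]
grip_width: 0.0122
```

```bash
python3 - <<'E'
from h import *
crop("scene","e4",(170,110,300,210),6)
to([.6265,-.0815,.252],81.9);print(status.sense()["moment"])
E
```

```text
pos [ 0.6257 -0.0808  0.252 ] yaw_y 81.2 grip 0.0122 F [-4.  -0.8  7.1] shift cm [-0.08 -0.06 -0.  ] turn -0.7 t 22.975
[-0.32080844  0.81108614 -0.05268142]
```

View pics/e4.png

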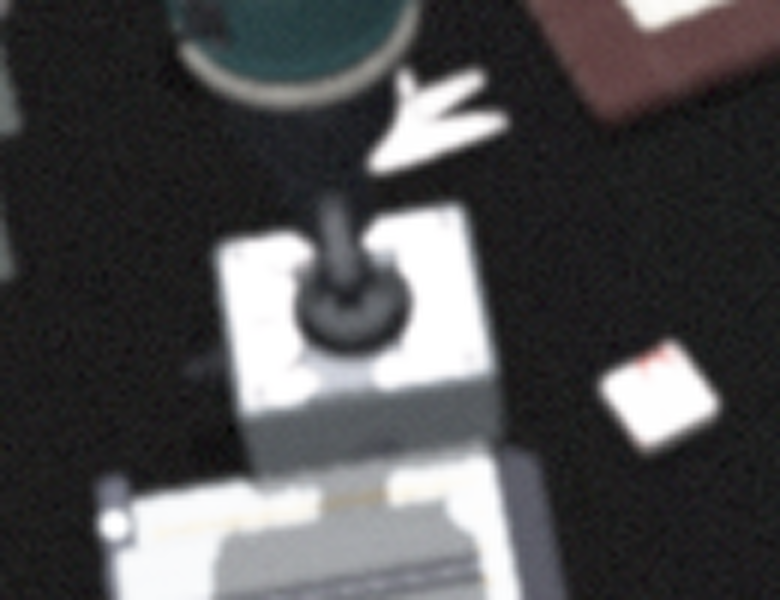

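>>> {"method": "jog_arm", "body": {
  "rows": [
    [[0, 0, 0], 0, 1],
    [[0, 0, 0], 0, 1],
    [[0, 0, 0], 0, 1],
    [[0, 0, 0], 0, 1],
    [[0, 0, 0], 0, 1]
  ]
}}

```text
time_s: 23.6
tool_pos: [0.6257, -0.0809, 0.252]
ee_rot: [-0.0, 0.071, 0.997, -0.0]
wrist_force: [-2.7, -1.1, 5.0]
grip_width: 0.0121
```

>>> {"method": "jog_arm", "body": {
  "rows": [
    [[0, 0, 0], 0, 1],
    [[0, 0, 0], 0, 1],
    [[0, 0, 0], 0, 1],
    [[0, 0, 0], 0, 1],
    [[0, 0, 0], 0, 1]
  ]
}}

```text
time_s: 24.22
tool_pos: [0.6257, -0.0809, 0.252]
ee_rot: [-0.0, 0.071, 0.997, -0.0]
wrist_force: [-4.1, -1.4, 5.4]
grip_width: 0.0122
```

>>> {"method": "jog_arm", "body": {
  "rows": [
    [[0, 0, 0], 0, 1],
    [[0, 0, 0], 0, 1],
    [[0, 0, 0], 0, 1],
    [[0, 0, 0], 0, 1],
    [[0, 0, 0], 0, 1]
  ]
}}

```text
time_s: 24.85
tool_pos: [0.6257, -0.0809, 0.252]
ee_rot: [-0.0, 0.071, 0.997, -0.0]
wrist_force: [-4.1, -0.8, 5.5]
grip_width: 0.0124
```

```bash
python3 - <<'E'
from h import *
crop("top","f1",(230,110,410,245),4)
to([.6265,-.0815,.252],42)
E
```

```text
pos [ 0.6257 -0.0809  0.252 ] yaw_y 81.9 grip 0.0119 F [-3.6 -1.4  5.6] shift cm [-0.08 -0.05  0.  ] turn 39.9 t 24.9
```

View pics/f1.png

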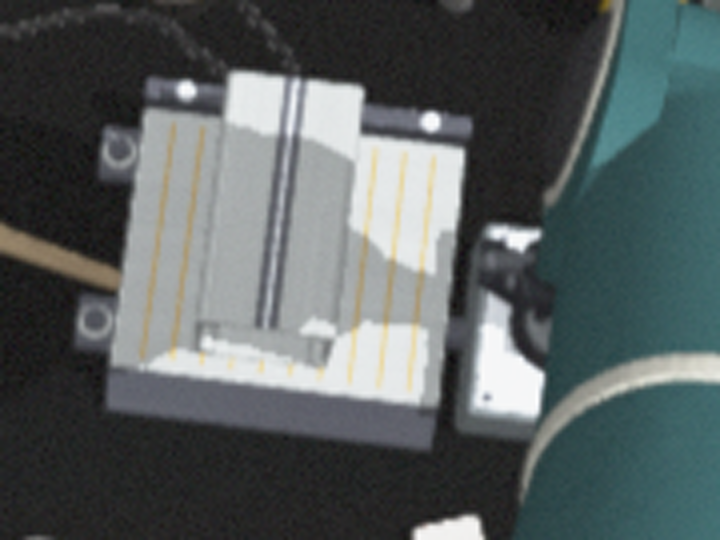

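The tube hasn't moved (corners as before) and the selector has been at off for about 2 s. Turn to hold.

>>> {"method": "jog_arm", "body": {
  "rows": [
    [[0, 0, 0], 8, 1],
    [[0, 0, 0], 8, 1],
    [[0, 0, 0], 8, 1],
    [[0, 0, 0], 8, 1],
    [[0, 0, 0], 8, 1]
  ]
}}

```text
time_s: 25.52
tool_pos: [0.6255, -0.0814, 0.252]
ee_rot: [-0.0, 0.41, 0.912, -0.001]
wrist_force: [-5.7, -5.3, 5.6]
grip_width: 0.0123
```

>>> {"method": "jog_arm", "body": {
  "rows": [
    [[0, 0, 0], 0.5, 1],
    [[0, 0, 0], 0, 1],
    [[0, 0, 0], 0, 1],
    [[0, 0, 0], 0, 0.6],
    [[0, 0, 0], 0, 0.5]
  ]
}}

```text
time_s: 26.15
tool_pos: [0.6259, -0.0803, 0.2517]
ee_rot: [0.0, 0.412, 0.911, 0.0]
wrist_force: [-0.1, -0.2, 0.4]
grip_width: 0.0426
```

>>> {"method": "jog_arm", "body": {
  "rows": [
    [[0, 0, 0], 0, 0.5],
    [[0, 0, -2], 0, 0.5],
    [[0, 0, -3], 0, 0.5],
    [[0, 0, -5], 0, 0.5],
    [[0, 0, -5], 0, 0.5]
  ]
}}

```text
time_s: 26.78
tool_pos: [0.6255, -0.0807, 0.4047]
ee_rot: [0.0, 0.412, 0.911, 0.0]
wrist_force: [0.1, 0.4, 0.2]
grip_width: 0.0428
```

```bash
python3 - <<'E'
from h import *
crop("scene","g0",(170,110,300,210),6)
to([.6265,-.0815,.252],42)
E
```

```text
pos [ 0.6264 -0.0816  0.4114] yaw_y 41.3 grip 0.0429 F [ 2.4 -0.5  8.4] shift cm [ 0.1  -0.08 15.93] turn -0.7 t 26.825
```

View pics/g0.png

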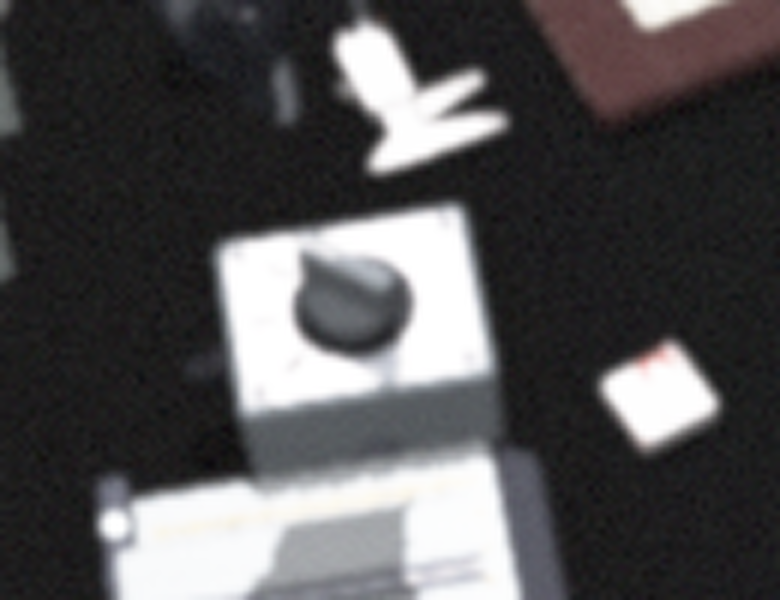

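>>> {"method": "jog_arm", "body": {
  "rows": [
    [[0, 0, -3], 0, 0.5],
    [[0, 0, -3], 0, 0.5],
    [[3.3, -3.8, 0], 0, 0.5],
    [[3.3, -3.8, 0], 0, 0.5],
    [[3.3, -3.8, 0], 0, 0.5]
  ]
}}

```text
time_s: 27.45
tool_pos: [0.4732, -0.082, 0.4623]
ee_rot: [0.0, 0.412, 0.911, 0.0]
wrist_force: [0.1, -0.7, 1.7]
grip_width: 0.0427
```

>>> {"method": "jog_arm", "body": {
  "rows": [
    [[0, 0, 0], 0, 0.5],
    [[0, 0, 0], 0, 0.5],
    [[0, 0, 0], 0, 0.5],
    [[0, 0, 0], 0, 0.5],
    [[0, 0, 0], 0, 0.5]
  ]
}}

```text
time_s: 28.08
tool_pos: [0.4751, -0.0816, 0.4615]
ee_rot: [-0.0, 0.412, 0.911, -0.0]
wrist_force: [0.8, 0.5, -0.5]
grip_width: 0.0426
```

```bash
python3 - <<'E'
from h import *
crop("top","g1",(130,110,410,320),2.8);crop("top","g2",(230,110,410,245),4)
for q in("specimen_a4","specimen_b2","cotton_tin","marker_white"):
    r=finder.place_of("top",q);print(q,ray("top",r[0]["point"],0).round(3) if r else None)
to([.6265,-.0815,.252],42)
E
```

```text
specimen_a4 [0.485 0.225 0.   ]
specimen_b2 [ 0.502 -0.022  0.   ]
cotton_tin [0.572 0.312 0.   ]
marker_white [0.472 0.353 0.   ]
pos [ 0.4749 -0.0815  0.4617] yaw_y 41.4 grip 0.0426 F [-0.  -0.6  0.1] shift cm [-10.01  11.39  20.97] turn -0.6 t 28.375
```

View pics/g2.png

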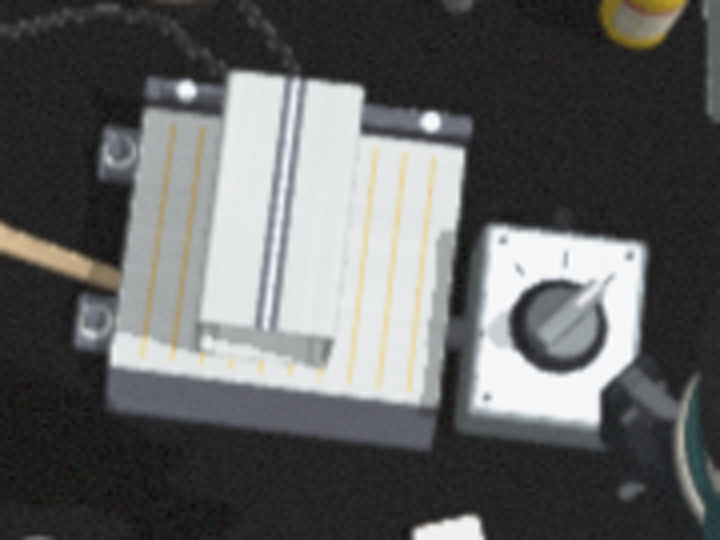

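View pics/g1.png

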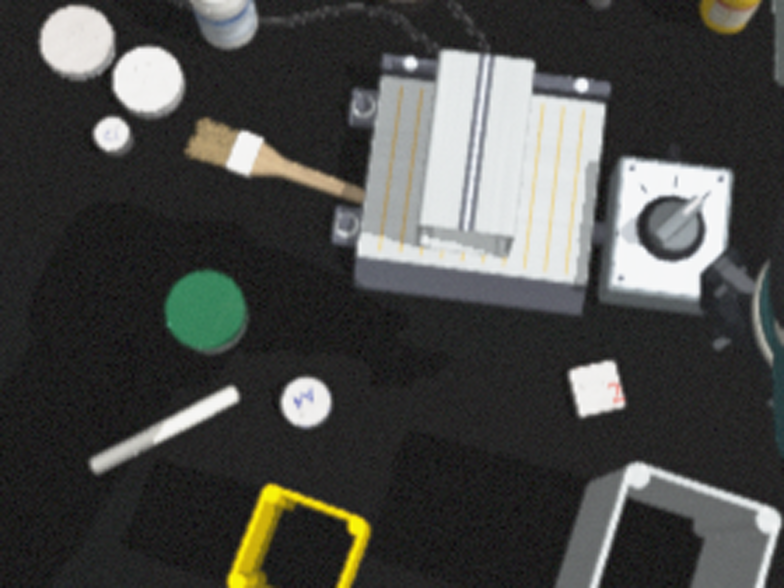

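Pictures g1 and g2: the tube sits on the rail (corners at crop 230,72 and 364,86, unchanged), the pointer is on the right-hand mark (612,278), the bystanders are in place and the gripper is clear. Handing in.

```bash
python3 -c "
from station import ticket
print(ticket.close_job())"
```

```text
the job is handed in; nothing more can be done
None
```

The job is handed in. The tube lies on the plate, weld line up and home against the rail, and the selector is at hold. The last robot time I read was 28.4 s of the 67 s allowed.

**Tube:** I gripped the weld wall from above and moved the foot to the lip, turning the tube square to it. The wrist force there was about 28 N. I let go and pushed it near the top until it tipped over the nosing, then pushed its near end home. The push ended at about 25 N against the rail.

**Selector:** I turned it about 40° to off and held it there for about 2 s. Then I turned it about 40° more to hold, released it and drew the arm clear.

**Last checks:**
- **Tube position:** fitted in the top picture just before the selector was turned, its centre was at x +9.4 mm and y +9 mm in the plate's frame, 0.6° off square. In the final picture its corners had not moved.
- **Selector:** the pointer is on the right-hand mark. I had no direct reading of the joint; the tool turned about 80° in total.
- **Bystanders:** the four I re-measured (both specimens, tin and marker) were within about 10 mm of their first readings, which is roughly the network's scatter. I only checked the brush by eye.
- **Robot contact:** the gripper is clear and the wrist force was about zero.

**Disagreements and gaps:**
- The scene camera read about 3–4 mm farther left than the top camera, so I mainly used the top one.
- The tube fell with more overhang than described: its near end was at about x -140 mm, not the expected -115 mm.
- I did not catch the lean angle between 0.35 and 0.9 rad in a picture; the tube went through it between two looks.

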